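# Put the dry boards away from the drainer, keeping their order

### The job

The four boards in the wire drainer are dry: put them away one by one in the wooden board rack, in the same order from left to right as they stand now, the leftmost into the leftmost slot and so on, so that everyone finds them in the usual order. Each board shall end upright on its long edge, fully down in its slot, centred front to back, set down without dropping and let go; do not topple a board or disturb the jar, shaker, mug and can standing about.

Things in the scene. Friction and masses are not known exactly. Their poses are not given: they have to be found in the camera images.
- drainer: fixed wire dish drainer, steel loops on a grey tray 170x288 mm. Origin: centre of its underside, z up. 4 slots, 18 mm wide, running along x, at y = +105, +35, -35, -105 mm (+y = left as the robot sees it), floor at z = 22 mm. A board stands in each (may lean 0.1 rad). Round-topped loops 72 mm high at x = -50 and +50 mm part the slots.
- rack: fixed pale wood board rack, empty, left or right of the drainer: two notched combs 282 mm long at x = -50 and +50 mm. Origin: centre of its underside, z up. 4 slots, 18 mm wide, running along x, at y = +105, +35, -35, -105 mm (+y = left), floor at z = 22 mm; teeth 72 mm high, mouths rounded, 40 mm wide at the top. A centred board is at x = 0, resting on both combs.
- bread_board: the largest board: rectangle of mid-brown wood with a dark groove, 180 mm long, 122 high, 14 thick, about 0.24 kg. Origin: middle of the lower edge it stands on; x along that edge, y through the thickness, z up. Faces flat and parallel; grasp across the thickness at the middle of its upper edge.
- plastic_board: white plastic board, rectangle, 150 mm long, 106 high, 12 thick, about 0.2 kg; dark hole in an upper corner. Origin: middle of the lower edge it stands on; x along that edge, y through the thickness, z up. Faces flat and parallel; grasp across the thickness at the middle of its upper edge.
- paddle_board: dark wood paddle board, 14 mm thick, about 0.18 kg: blade 150 mm long, 86 high; upright handle 34 mm wide in the middle, round top 130 mm above the lower edge. Origin: middle of the lower edge it stands on; x along that edge, y through the thickness, z up. Faces flat and parallel; grasp across the thickness at the handle.
- marble_board: pale stone board, upper edge a half circle (radius 62 mm): 124 mm long, 128 high in the middle, 14 thick, about 0.45 kg. Origin: middle of the lower edge it stands on; x along that edge, y through the thickness, z up. Faces flat and parallel; grasp across the thickness at the middle of its upper edge.
- spice_jar: spice jar with a yellow cap, 42 mm across, 96 mm high, standing in the gap between drainer and rack, towards the back. Bystander. Origin: centre of its underside, z up.
- salt_shaker: salt shaker with a grey top, 44 mm across, 90 mm high, standing in the gap between drainer and rack, towards the front. Bystander. Origin: centre of its underside, z up.
- mug: blue and white mug, 78 mm across, 92 mm high, standing behind the racks, under the wall cabinet (whose lower edge hangs 480 mm above the worktop, its front about 130 mm behind the middle of the racks: carry low). Bystander. Origin: centre of its underside, z up.
- wipes_can: teal can with a white lid, 78 mm across, 147 mm high, standing at the left end of the worktop. Bystander. Origin: centre of its underside, z up.

How it is judged:
By the outcome, as a careful person would: the job done as asked, in the order asked, and still so for the second after the job is handed in, with the robot touching nothing.
It also fails if it takes over 109 s, if anything falls off the work surface, if the arm or the gripper's body presses on something with over 40 N, if the wrist force passes 120 N, or if a joint passes its speed limit or range.

### The arm

A 6-joint arm with a two-finger parallel gripper is mounted at the origin on a cart in front of the work surface, level with it; the furniture and walls round the work are solid. World frame = base frame: x ahead of the robot, y to its left, z up, the work surface at z = 0. Lengths are in m, angles in rad, forces in N, time in s.
With the tool pointing down it reaches from about 0.35 to 0.925 m from the base axis. Payload 6.4 kg.
Tool frame: the origin (TCP) lies at the very end of the fingers, on their centre line; the grasp point (between the pads) lies behind it (arm.grasp_offset is the z of the grasp point in the tool frame, in m); z points along the fingers, y is the line along which they close (so a half turn about z gives the same grasp; the last joint's range is limited). The gripper opens to 94 mm and grips with 3 to 60 N. Pads are 16 mm wide; open, the fingers measure 119 mm over their backs; the gripper's body (75 mm by 177 mm) begins 78 mm behind the grasp point.
Start: joints at [-1.276, 0.245, 1.558, -0, 1.339, -0.174], TCP at [0.294, -0.58, 0.205] pointing down, gripper open.
Joint ranges: [-3.13, 3.13], [-1.02, 2.26], [0.13, 2.54], [-0.95, 4.09], [0.21, 2.88], [-2.74, 2.74]. Speed limits (rad/s): [2.57, 2.57, 3.14, 3.14, 3.14, 3.14].

### API

Orientations are given as a 3x3 rotation matrix whose columns are the frame's x, y, z axes.
In Python, from plant import get_obs, viewer, arm gives the robot as it stands.
- The arm moves only by the tool jog_arm, never from a script. Its argument "plan" is a list that holds one entry, the list of rows, each a list of 7 numbers: the turn, a rotation vector about the tool's x, y, z in degrees, then the shift along the tool's x, y, z in mm, then the finger opening in mm, from 0 to 94. In form: [[[ax, ay, az, x, y, z, fingers], ...]]. A call has 1 to 10 rows; each row is the pose to reach, as a shift and turn from the pose commanded when the call began, along the tool's axes at that moment; what a row does not reach only later rows make up. A row lasts 1/8 s, in which the tool goes at most 62.5 mm and 10.7 degrees, less where a joint would pass 70% of its speed; a pose out of reach is approached as far as the arm can. A call with a gripper value outside its range is refused whole. The fingers move at their own pace and stop on an object; "force" is the grip in N (left out, the last holds). Time passes only in rows, so rows that repeat a pose let the fingers close. It gives the time, the measured TCP pose, the force, the opening and the grip force at its end, in the units of the state.
- get_obs(): the state, without advancing time (a new reading comes with each control period).
- viewer.camera(name): name is "scene" or "top" or "wrist"; returns a dict with "img" (480x640x3 uint8, red, green, blue), "range_z" (480x640 float32, m along the optical axis (not along the pixel's ray), 0 where there is no reading), "mtx" (3x3 intrinsics, pixels), "world_from_camera" (4x4, takes a point from camera to world coordinates). Camera axes: x right, y down, z forward; pixel columns grow to the right and rows downward; lengths in m; the calibration is good to about 2 mm. A picture is of the moment at which its call begins.
- arm.job_done(): hands the job in; it is judged then, once.
The state is a dict: "t": time; "joints": joint angles; "qvel": joint speeds; "joint_efforts": joint torques, N m; "ee_pos": TCP position; "eef_rot": TCP orientation; "ft_force": force on the tool from outside, world axes, zero at the start; "ft_torque": the same for the moment, N m; "gripper_width": opening from 0.0 (shut) to 1.0 (fully open); "gripper_force": force on a finger pad.
Only numpy, scipy, OpenCV 4.12 (cv2) and the standard library are available. Lean on these libraries where they do the work, as an engineer would, in place of code of your own. Each camera call takes 0.05 s, during which the arm holds its last target. There are 200 camera calls.

## Working session

There is one attempt and no reset: what is moved stays moved. The work goes in short steps, Python scripts to look and compute and a tool call to move; the robot and the scene stay as the last step left them, time stands still between calls to the robot, and variables do not carry over. Pictures are saved under pics/ and viewed, at most 14 in all, crops included, and the job is handed in when it is done.

Besides the shell and the picture viewer there is one more tool, called after "Emit:" as name(argument=value, ...), one argument or row to a line, values as JSON. jog_arm: Moves the arm, as the interface text tells. Its arguments: {"type":"object","properties":{"plan":{"type":"array","items":{"type":"array","items":{"type":"array","items":{"type":"number"}}}},"force":{"type":"number"}},"required":["plan"]}

```bash
mkdir -p pics; cat > h.py <<'E'
import numpy as np, cv2
from plant import get_obs, viewer, arm
def snap(n,f):
    c=viewer.camera(n); cv2.imwrite('pics/%s.png'%f,c['img'][:,:,::-1]); np.savez('pics/%s.npz'%f,**{k:c[k] for k in('img','range_z','mtx','world_from_camera')}); return c
def cloud(c):
    z=c['range_z']; K=c['mtx']; v,u=np.mgrid[:480,:640]
    p=np.stack([(u-K[0,2])/K[0,0]*z,(v-K[1,2])/K[1,1]*z,z,np.ones_like(z)],-1)
    P=(p@np.array(c['world_from_camera']).T)[...,:3]; P[z==0]=np.nan; return P
E
python3 - <<'E'
from h import *
o=get_obs()
for k in o: print(k,np.round(o[k],3).tolist())
print(arm.grasp_offset)
for n in('scene','top'):
    c=snap(n,n+'0'); print(np.round(c['world_from_camera'],3).tolist(),c['mtx'].tolist())
E
```

```text
t 0.0
joints [-1.276, 0.246, 1.559, 0.0, 1.339, -0.174]
qvel [0.0, 0.0, 0.0, -0.0, -0.001, -0.0]
joint_efforts [0.001, -41.583, -31.46, 0.069, 0.033, -0.0]
ee_pos [0.294, -0.579, 0.204]
eef_rot [[0.892, 0.452, -0.001], [0.452, -0.892, 0.002], [0.0, -0.002, -1.0]]
ft_force [-0.132, -0.003, 0.517]
ft_torque [0.005, -0.002, -0.012]
gripper_force 0.0
gripper_width 0.999
-0.0188
[[-0.515, -0.551, 0.657, -0.272], [-0.857, 0.313, -0.409, 0.648], [0.02, -0.774, -0.633, 0.821], [0.0, 0.0, 0.0, 1.0]] [[517.5670569463224, 0.0, 317.8456549890787], [0.0, 517.5670569463224, 243.3373950328054], [0.0, 0.0, 1.0]]
[[0.014, -0.995, 0.097, 0.411], [-1.0, -0.013, 0.01, 0.127], [-0.008, -0.097, -0.995, 1.265], [0.0, 0.0, 0.0, 1.0]] [[491.6712082963792, 0.0, 316.157391352917], [0.0, 491.6712082963792, 234.6236460191197], [0.0, 0.0, 1.0]]
```

View pics/top0.png

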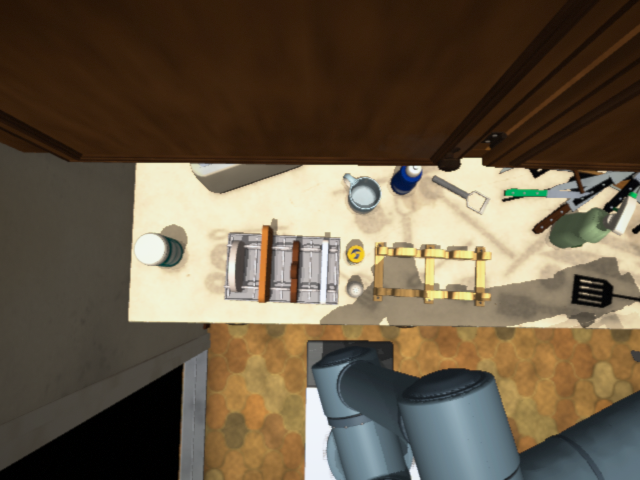

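View pics/scene0.png

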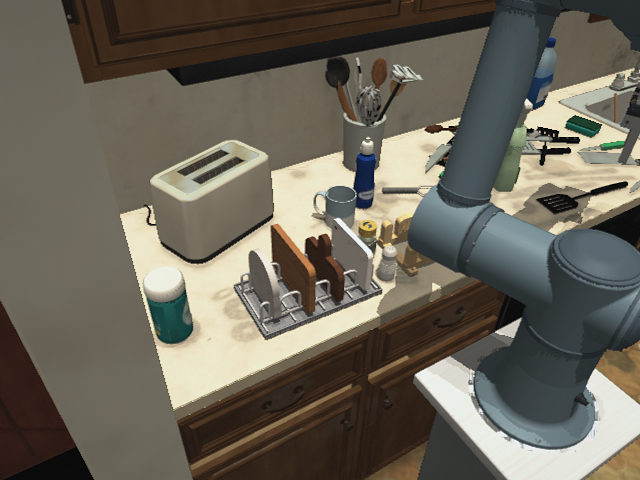

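The top view shows, left to right, marble (col 234), bread (265), paddle (295) and plastic (326). The rack is at cols 375–490, the jar at (356,253) and the shaker at (355,290). Next I measure with the depth.

```bash
python3 - <<'E'
from h import *
c=np.load('pics/top0.npz'); P=cloud(c)
def st(n,u0,u1,v0,v1,zl,zh):
    Q=P[v0:v1,u0:u1].reshape(-1,3); Q=Q[(Q[:,2]>zl)&(Q[:,2]<zh)]
    if len(Q)<5: print(n,len(Q));return
    r=cv2.minAreaRect((Q[:,:2]*1000).astype(np.float32))
    print(n,len(Q),'rect',np.round(r[0],1),np.round(r[1],1),round(r[2],2),'z',np.round(np.percentile(Q[:,2],[2,50,98]),4),'med',np.round(np.median(Q,0),4))
st('table',160,200,280,310,-1,1)
st('marble',215,246,220,315,.09,.2);st('marbletop',215,246,220,315,.14,.2)
st('bread',250,280,215,315,.135,.2)
st('paddle blade',283,305,220,315,.09,.2);st('paddle hdl',283,305,220,315,.135,.2)
st('plastic',312,342,225,315,.11,.2)
st('tray',215,345,215,315,.004,.03)
st('drainer',215,345,215,315,.004,.3)
st('rack',366,500,230,315,.03,.2);st('rack top',366,500,230,315,.06,.2);
st('jar',344,367,240,266,.07,.2);st('shk',344,366,274,300,.06,.2);st('mug',340,382,170,215,.06,.2);st('can',130,190,225,275,.1,.2)
im=c['img'][:,:,::-1]
cv2.imwrite('pics/cr.png',cv2.resize(im[215:320,215:505],None,fx=2.75,fy=2.75,interpolation=cv2.INTER_CUBIC))
E
```

```text
table 1194 rect [376.2 487. ] [ 74.1 103.9] 0.8 z [-0.006  -0.0006  0.0047] med [ 0.3756  0.4868 -0.0006]
marble 494 rect [449.6 327.8] [ 15.6 121.9] 87.94 z [0.0932 0.1332 0.151 ] med [0.4479 0.3245 0.1332]
marbletop 181 rect [448.8 327.9] [14.4 68.9] 88.81 z [0.1405 0.1463 0.1522] med [0.4484 0.3279 0.1463]
bread 496 rect [454.1 257.8] [ 14.7 177. ] 88.31 z [0.1364 0.1428 0.1471] med [0.4541 0.2575 0.1428]
paddle blade 402 rect [437.3 188.5] [ 14.3 145.5] 88.23 z [0.0932 0.1073 0.1522] med [0.4349 0.188  0.1073]
paddle hdl 92 rect [438.1 188.4] [14.1 33.6] 87.04 z [0.14   0.1482 0.1537] med [0.4367 0.1887 0.1482]
plastic 329 rect [437.6 118.5] [ 11.9 146.4] 88.21 z [0.1194 0.1266 0.131 ] med [0.4382 0.1185 0.1266]
tray 4415 rect [457.5 233. ] [253.6 333.4] 0.8 z [0.0041 0.0076 0.0212] med [0.4463 0.2127 0.0076]
drainer 7142 rect [457.5 233. ] [253.6 333.4] 0.8 z [0.0043 0.0131 0.147 ] med [0.4461 0.2286 0.0131]
rack 1525 rect [ 438.4 -149.4] [275.2 118.1] 87.9 z [0.0346 0.069  0.0751] med [ 0.4767 -0.1511  0.069 ]
rack top 1259 rect [ 438.3 -149.7] [274.7 118. ] 87.9 z [0.0617 0.0697 0.0752] med [ 0.4006 -0.1495  0.0697]
jar 249 rect [481.6  43.3] [40.6 40. ] 3.13 z [0.0771 0.0953 0.0996] med [0.4805 0.0428 0.0953]
shk 162 rect [396.1  42.2] [31.  31.4] 0.77 z [0.0755 0.0843 0.0906] med [0.3972 0.0418 0.0843]
mug 344 rect [632.5  32. ] [101.1  78.9] 73.56 z [0.0618 0.0834 0.0935] med [0.6509 0.0315 0.0834]
can 1011 rect [483.5 518.2] [74.6 77.4] 4.36 z [0.1051 0.145  0.1498] med [0.4828 0.5113 0.145 ]
```

View pics/cr.png

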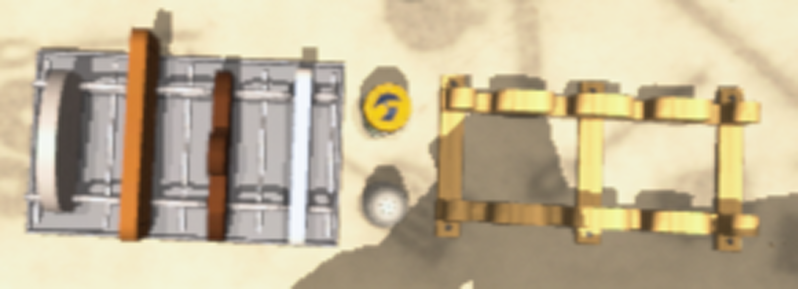

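```bash
python3 - <<'E'
from h import *
c=np.load('pics/scene0.npz'); P=cloud(c).reshape(-1,3); P=P[~np.isnan(P).any(1)]
for n,x,y in(('marble',449,328),('bread',454,257.8),('paddle',437.7,188.5),('plastic',437.6,118.5)):
    d=P*1000-[x,y,0]; Q=d[(abs(d[:,0])<60)&(d[:,1]>-2)&(d[:,1]<17)&(d[:,2]>85)&(d[:,2]<155)]
    for k in range(3):
        A=np.c_[np.ones(len(Q)),Q[:,0],Q[:,2]-130]; s=np.linalg.lstsq(A,Q[:,1],rcond=None)[0]; r=Q[:,1]-A@s; Q=Q[abs(r)<max(2,2*r.std())]
    print(n,len(Q),'left face y at z=.13: %.1f'%(y+s[0]),'yaw deg %.2f lean dy/dz %.3f'%(-np.degrees(s[1]),s[2]),'rms',r.std())
E
```

```text
marble 566 left face y at z=.13: 335.5 yaw deg 0.58 lean dy/dz -0.058 rms 2.1200204067482717
bread 611 left face y at z=.13: 266.2 yaw deg 1.82 lean dy/dz -0.035 rms 1.406883898827999
paddle 466 left face y at z=.13: 195.8 yaw deg 1.19 lean dy/dz -0.042 rms 2.010347288200611
plastic 526 left face y at z=.13: 125.6 yaw deg 1.73 lean dy/dz -0.032 rms 1.368911096258324
```

Emit:
jog_arm(
  plan=[
    [[0,0,10,0,0,-60,50],[0,0,20,30,-30,-96,50],[0,0,29,324,-318,-96,50],[0,0,29,324,-318,-96,50],[0,0,29,324,-318,-96,50],[0,0,29,324,-318,-96,50],[0,0,29,324,-318,-96,50],[0,0,29,324,-318,-96,50],[0,0,29,324,-318,-96,50],[0,0,29,324,-318,-96,50]],
  ],
)

```text
t: 1.35
ee_pos: [0.4393, -0.1479, 0.3012]
eef_rot: [[0.999, -0.033, -0.0], [-0.033, -0.999, 0.0], [-0.0, -0.0, -1.0]]
ft_force: [1.2, -1.0, -0.7]
gripper_width: 0.53
gripper_force: 0.0
```

```bash
python3 - <<'E'
from h import *
c=snap('wrist','w1'); print(np.round(c['world_from_camera'],3).tolist(),np.nanpercentile(c['range_z'],[1,50]))
P=cloud(c); Q=P.reshape(-1,3); Q=Q[(Q[:,2]>.062)&(Q[:,2]<.085)&(abs(Q[:,0]-.44)<.09)&(Q[:,1]<0)]
r=cv2.minAreaRect((Q[:,:2]*1000).astype(np.float32)); print(len(Q),r)
E
```

```text
[[-0.033, -0.965, -0.26, 0.515], [-0.999, 0.032, 0.009, -0.149], [0.0, 0.261, -0.965, 0.481], [0.0, 0.0, 0.0, 1.0]] [0.       0.435555]
5901 ((445.3208923339844, -257.34320068359375), (143.64047241210938, 499.9876708984375), 3.5683627128601074)
```

View pics/w1.png

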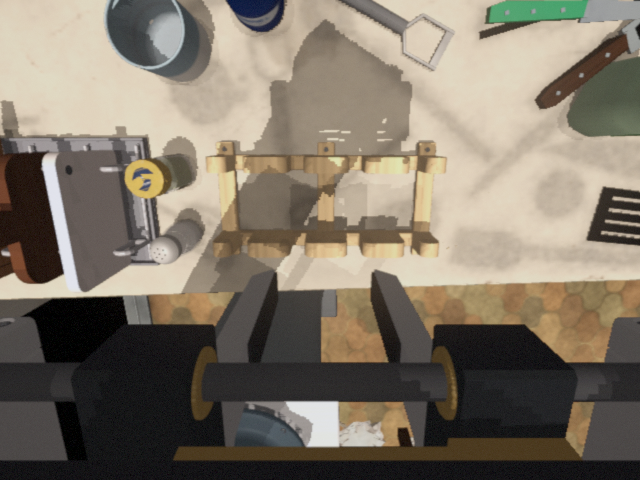

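The wrist view shows the rack whole (cols 206–446, rows 140–258). Gaps between teeth are visible in both combs, so I measure slot centres from the tooth tops.

```bash
python3 - <<'E'
from h import *
for f in('w1','top0'):
    P=cloud(np.load('pics/%s.npz'%f)).reshape(-1,3)*1000
    Q=P[(P[:,2]>30)&(P[:,2]<85)&(abs(P[:,0]-438)<75)&(P[:,1]<8)&(P[:,1]>-310)]
    a=np.radians(-2.0); R=np.array([[np.cos(a),-np.sin(a)],[np.sin(a),np.cos(a)]])
    C=np.array([438.4,-149.5]); L=(Q[:,:2]-C)@R
    for nm,m in(('back',L[:,0]>25),('front',L[:,0]<-25)):
        l=L[m]; z=Q[m,2]; b=np.arange(-150,151,5); idx=np.digitize(l[:,1],b)
        print(f,nm,'x rng',np.percentile(l[z>60,0],[1,50,99]).round(1),'y rng',np.percentile(l[z>60,1],[.5,99.5]).round(1))
        t=np.sort(l[z>66,1]); g=np.where(np.diff(t)>5)[0]; print('  gaps',[(t[i].round(1),t[i+1].round(1),((t[i]+t[i+1])/2).round(1)) for i in g])
        t=l[z>60]; print('  yaw fit',np.degrees(np.polyfit(t[:,1],t[:,0],1)[0]).round(2))
P=cloud(np.load('pics/w1.npz')).reshape(-1,3)*1000
for n,x,y in(('plastic',437.6,118.5),):
    m=(abs(P[:,0]-x)<100)&(abs(P[:,1]-y)<12)&(P[:,2]>121)&(P[:,2]<136); print(np.median(P[m],0),np.percentile(P[m],[1,99],axis=0).round(1).tolist())
E
```

```text
w1 back x rng [40.9 50.2 58.9] y rng [-133.9  136.1]
  gaps [(np.float64(-114.3), np.float64(-93.7), np.float64(-104.0)), (np.float64(-44.0), np.float64(-23.6), np.float64(-33.8)), (np.float64(25.4), np.float64(46.6), np.float64(36.0)), (np.float64(95.5), np.float64(115.7), np.float64(105.6))]
  yaw fit 0.17
w1 front x rng [-59.1 -48.7 -40.8] y rng [-134.1  136.4]
  gaps [(np.float64(-114.0), np.float64(-93.5), np.float64(-103.8)), (np.float64(-43.8), np.float64(-23.1), np.float64(-33.4)), (np.float64(25.5), np.float64(46.9), np.float64(36.2)), (np.float64(95.6), np.float64(115.8), np.float64(105.7))]
  yaw fit 0.1
top0 back x rng [40.8 49.6 58.7] y rng [-136.3  135.6]
  gaps [(np.float64(-115.2), np.float64(-95.3), np.float64(-105.2)), (np.float64(-46.1), np.float64(-24.8), np.float64(-35.5)), (np.float64(24.2), np.float64(45.8), np.float64(35.0)), (np.float64(92.9), np.float64(114.4), np.float64(103.7))]
  yaw fit 0.1
top0 front x rng [-58.9 -50.  -41.3] y rng [-134.7  136.7]
  gaps [(np.float64(-117.5), np.float64(-94.7), np.float64(-106.1)), (np.float64(-45.6), np.float64(-24.4), np.float64(-35.0)), (np.float64(23.7), np.float64(45.2), np.float64(34.5)), (np.float64(93.7), np.float64(115.4), np.float64(104.5))]
  yaw fit 0.07
[444.29686345 117.79318432 127.52277141] [[369.1, 112.0, 121.2], [509.8, 127.3, 129.6]]
```

Emit:
jog_arm(
  plan=[
    [[0,0,0,-10,-266,30,40],[0,0,0,-10,-266,60,40],[0,0,0,-10,-266,60,40],[0,0,0,-10,-266,60,40],[0,0,0,-10,-266,60,40],[0,0,0,-10,-266,100,40],[0,0,0,-10,-266,150,40],[0,0,0,-10,-266,180,40],[0,0,0,-10,-266,201,40],[0,0,0,-10,-266,201,40]],
  ],
)

```text
t: 2.65
ee_pos: [0.4378, 0.1151, 0.0987]
eef_rot: [[0.999, -0.039, -0.005], [-0.039, -0.999, -0.0], [-0.005, 0.0, -1.0]]
ft_force: [0.8, -0.6, 0.5]
gripper_width: 0.423
gripper_force: 0.0
```

```bash
python3 - <<'E'
from h import *
c=snap('wrist','w2'); print(get_obs()['ee_pos'])
P=cloud(c).reshape(-1,3)*1000
for n,x,y,t in(('plastic',438,118.5,128),('paddle',437.7,188.5,152),('blade',437.7,188.5,108)):
    m=(abs(P[:,0]-x)<100)&(abs(P[:,1]-y)<12)&(abs(P[:,2]-t)<4)
    if m.sum()>5: print(n,m.sum(),np.percentile(P[m],[2,50,98],axis=0).round(1).tolist())
E
```

```text
[0.43896495 0.11529622 0.10008933]
plastic 6356 [[374.3, 113.2, 125.4], [460.1, 119.7, 128.0], [507.0, 126.4, 129.3]]
paddle 567 [[439.0, 183.1, 148.1], [446.2, 192.8, 150.0], [449.5, 197.0, 152.4]]
blade 3319 [[430.0, 181.6, 104.3], [475.5, 187.5, 107.9], [499.7, 195.8, 110.8]]
```

View pics/w2.png

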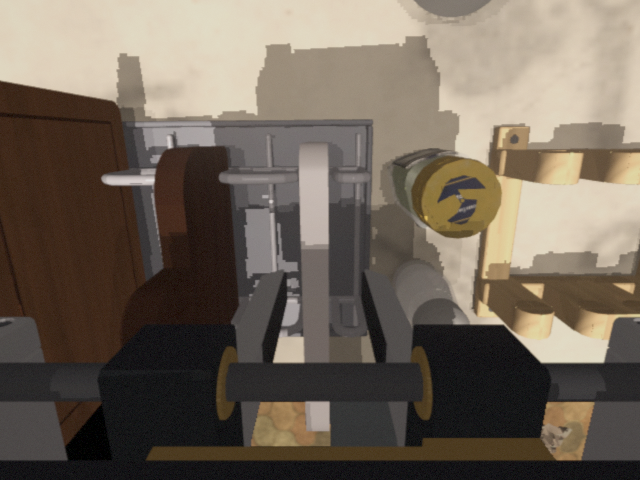

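The plastic board stands between the fingers, about 4 mm left of their centre line. I shift and close.

Emit:
jog_arm(
  plan=[
    [[0,0,0,0,-4,0,40],[0,0,0,0,-4,0,0],[0,0,0,0,-4,0,0],[0,0,0,0,-4,0,0],[0,0,0,0,-4,0,0],[0,0,0,0,-4,0,0],[0,0,0,0,-4,-5,0],[0,0,0,0,-4,-15,0]],
  ],
  force=35,
)

```text
t: 3.7
ee_pos: [0.4384, 0.1203, 0.1152]
eef_rot: [[0.999, -0.037, -0.002], [-0.037, -0.999, -0.0], [-0.002, 0.0, -1.0]]
ft_force: [0.2, 0.3, -2.3]
gripper_width: 0.127
gripper_force: 35.0
```

Emit:
jog_arm(
  plan=[
    [[0,0,0,0,0,-55,0],[0,0,0,0,0,-105,0],[0,0,0,1,30,-110,0],[0,0,0,3,85,-110,0],[0,0,0,4,140,-110,0],[0,0,0,6,195,-110,0],[0,0,0,7,250,-110,0],[0,0,0,9,305,-110,0],[0,0,0,10,355,-110,0],[0,0,0,10,374,-110,0]],
  ],
)

```text
t: 4.95
ee_pos: [0.4347, -0.2559, 0.2258]
eef_rot: [[0.999, -0.04, -0.0], [-0.04, -0.999, -0.0], [-0.0, 0.0, -1.0]]
ft_force: [0.1, -0.2, -2.7]
gripper_width: 0.124
gripper_force: 35.0
```

Emit:
jog_arm(
  plan=[
    [[0,0,0,0,0,15,0],[0,0,0,0,0,35,0],[0,0,0,0,0,40,0],[0,0,0,0,0,40,0]],
  ],
)

```text
t: 5.45
ee_pos: [0.4352, -0.2524, 0.185]
eef_rot: [[0.999, -0.036, -0.001], [-0.036, -0.999, 0.001], [-0.001, -0.001, -1.0]]
ft_force: [-0.8, -0.1, -1.1]
gripper_width: 0.123
gripper_force: 35.0
```

```bash
cat > chk.py <<'E'
from h import *
import sys
# compare held board with slot, wrist view
def chk(f,slot,n):
    o=get_obs(); print('tcp',np.round(o['ee_pos']*1000 if hasattr(o['ee_pos'],'shape') else np.array(o['ee_pos'])*1000,1))
    c=snap('wrist',f); P=cloud(c).reshape(-1,3)*1000
    a=np.radians(-2.1); R=np.array([[np.cos(a),-np.sin(a)],[np.sin(a),np.cos(a)]])
    L=np.c_[(P[:,:2]-[438.4,-149.0])@R,P[:,2]]
    tz=o['ee_pos'][2]*1000
    B=L[(abs(L[:,1]-slot)<22)&(L[:,2]>78)&(L[:,2]<tz+25)&(abs(L[:,0])<95)]
    for z0,z1 in((78,tz-20),(tz-20,tz+25)):
        b=B[(B[:,2]>=z0)&(B[:,2]<z1)&(B[:,0]>20)]
        if len(b)>20: print('board y',np.percentile(b[:,1],[3,50,97]).round(1),'x',np.percentile(b[:,0],[1,99]).round(1),'z',np.percentile(b[:,2],[1,99]).round(1))
    for nm,s in(('back',1),('front',-1)):
        q=L[(L[:,2]>60)&(L[:,2]<76)&(abs(s*L[:,0]-50)<12)&(abs(L[:,1])<140)]
        t=np.sort(q[:,1]); g=np.where(np.diff(t)>5)[0]; print(nm,[(t[i].round(1),t[i+1].round(1)) for i in g if abs((t[i]+t[i+1])/2-slot)<30])
chk(sys.argv[1],float(sys.argv[2]),'')
E
python3 chk.py w3 -105
```

```text
tcp [ 435.2 -252.4  185. ]
board y [-107.8 -102.4  -97. ] x [74.1 74.1] z [150.7 152.8]
board y [-107.7 -102.   -96.5] x [66.  74.1] z [193.8 209.9]
back [(np.float64(-114.0), np.float64(-90.3))]
front [(np.float64(-133.0), np.float64(-70.9))]
```

View pics/w3.png

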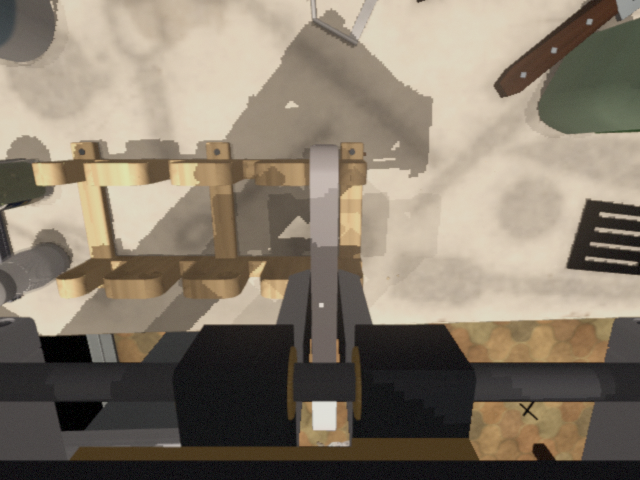

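The board is centred between the fingers and about 1.7 mm left of the slot centre, so I correct that and lower.

Emit:
jog_arm(
  plan=[
    [[0,0,0,0,2,0,0],[0,0,0,0,2,15,0],[0,0,0,0,2,30,0],[0,0,0,0,2,45,0],[0,0,0,0,2,57,0],[0,0,0,0,2,67,0],[0,0,0,0,2,74,0],[0,0,0,0,2,79,0],[0,0,0,0,2,81,0],[0,0,0,0,2,82,0]],
  ],
)

```text
t: 6.75
ee_pos: [0.4353, -0.2559, 0.1037]
eef_rot: [[0.999, -0.037, 0.0], [-0.037, -0.999, -0.0], [0.0, 0.0, -1.0]]
ft_force: [-0.3, -0.0, -1.0]
gripper_width: 0.124
gripper_force: 35.0
```

Emit:
jog_arm(
  plan=[
    [[0,0,0,0,0,1,0],[0,0,0,0,0,2,0],[0,0,0,0,0,3,0],[0,0,0,0,0,3,0]],
  ],
)

```text
t: 7.25
ee_pos: [0.4352, -0.2558, 0.1008]
eef_rot: [[0.999, -0.037, 0.0], [-0.037, -0.999, -0.0], [0.0, 0.0, -1.0]]
ft_force: [-2.0, 0.3, 1.3]
gripper_width: 0.131
gripper_force: 35.0
```

Emit:
jog_arm(
  plan=[
    [[0,0,0,0,0,1,0],[0,0,0,0,0,1,0],[0,0,0,0,0,1,0]],
  ],
)

```text
t: 7.62
ee_pos: [0.4353, -0.256, 0.1008]
eef_rot: [[0.999, -0.037, -0.0], [-0.037, -0.999, -0.0], [-0.0, 0.0, -1.0]]
ft_force: [-4.6, 2.4, 7.6]
gripper_width: 0.127
gripper_force: 35.0
```

Emit:
jog_arm(
  plan=[
    [[0,0,0,0,0,1,0],[0,0,0,0,0,1,0],[0,0,0,0,0,1,0]],
  ],
)

```text
t: 8.0
ee_pos: [0.4354, -0.2563, 0.1008]
eef_rot: [[0.999, -0.037, -0.0], [-0.037, -0.999, -0.0], [-0.0, 0.0, -1.0]]
ft_force: [-6.5, 3.1, 13.9]
gripper_width: 0.128
gripper_force: 35.0
```

Emit:
jog_arm(
  plan=[
    [[0,0,0,0,0,-2,0],[0,0,0,0,0,-2,25],[0,0,0,0,0,-2,40],[0,0,0,0,0,-2,40],[0,0,0,0,0,-2,40],[0,0,0,0,0,-20,40],[0,0,0,0,0,-60,40],[0,0,0,0,0,-110,40],[0,0,0,0,0,-130,40],[0,0,0,0,-20,-130,40]],
  ],
)

```text
t: 9.25
ee_pos: [0.4369, -0.2366, 0.2315]
eef_rot: [[0.999, -0.039, 0.004], [-0.039, -0.999, -0.004], [0.004, 0.003, -1.0]]
ft_force: [0.4, 0.6, 0.1]
gripper_width: 0.427
gripper_force: 0.0
```

```bash
python3 - <<'E'
from h import *
o=get_obs(); print(np.round(o['ee_pos'],4),o['gripper_width'])
snap('wrist','w4')
for f in('w4',):
    P=cloud(np.load('pics/%s.npz'%f)).reshape(-1,3)*1000
    a=np.radians(-2.1); R=np.array([[np.cos(a),-np.sin(a)],[np.sin(a),np.cos(a)]])
    L=np.c_[(P[:,:2]-[438.4,-149.0])@R,P[:,2]]
    b=L[(abs(L[:,1]+105)<20)&(L[:,2]>95)&(L[:,2]<140)&(abs(L[:,0])<95)]
    t=b[b[:,2]>b[:,2].max()-6]; print(len(b),np.percentile(t,[1,50,99],axis=0).round(1).tolist())
E
```

```text
[ 0.4369 -0.2366  0.2315] 0.42727751652002166
2811 [[-67.9, -111.6, 125.1], [7.1, -105.7, 128.1], [68.9, -99.7, 129.7]]
```

View pics/w4.png

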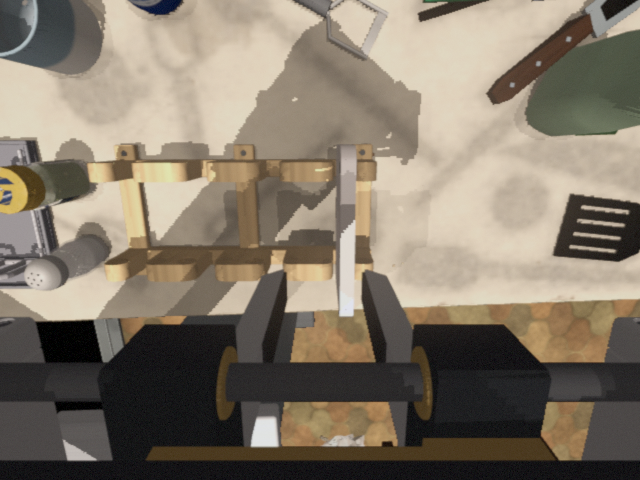

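Plastic stands upright in slot 4 (board at cols 338–356, rows 145–315; rack-frame y −105.7, top at 128 mm). Next is the paddle.

Emit:
jog_arm(
  plan=[
    [[0,0,0,-2,-55,0,40],[0,0,0,-4,-115,0,40],[0,0,0,-6,-175,0,40],[0,0,0,-8,-235,0,40],[0,0,0,-10,-295,0,40],[0,0,0,-12,-355,0,40],[0,0,0,-14,-405,0,40],[0,0,0,-14,-425,10,40],[0,0,0,-14,-425,30,40],[0,0,0,-14,-425,30,40]],
  ],
)

```text
t: 10.55
ee_pos: [0.4351, 0.1898, 0.1955]
eef_rot: [[0.999, -0.036, -0.006], [-0.036, -0.999, -0.001], [-0.006, 0.001, -1.0]]
ft_force: [-0.3, -0.8, -0.6]
gripper_width: 0.425
gripper_force: 0.0
```

```bash
cat > dr.py <<'E'
from h import *
import sys
x,y,t=map(float,sys.argv[2:5]); print(np.round(np.array(get_obs()['ee_pos'])*1000,1))
P=cloud(snap('wrist',sys.argv[1])).reshape(-1,3)*1000
m=(abs(P[:,0]-x)<100)&(abs(P[:,1]-y)<14)&(abs(P[:,2]-t)<4); Q=P[m]
print(m.sum(),np.percentile(Q,[1,50,99],axis=0).round(1).tolist(),cv2.minAreaRect(Q[:,:2].astype(np.float32)))
# top strip centre near mid
for s in(-20,0,20,40,60):
    q=Q[abs(Q[:,0]-x-s)<8]
    if len(q)>10: print(s,len(q),np.percentile(q[:,1],[3,97]).round(1),np.percentile(q[:,1],[3,97]).mean().round(1))
E
python3 dr.py w5 438 188.5 150
```

```text
[435.1 189.8 195.5]
798 [[425.5, 183.2, 146.2], [440.2, 190.3, 150.7], [451.0, 197.3, 153.1]] ((438.0845642089844, 190.27183532714844), (13.968145370483398, 26.962074279785156), 87.82684326171875)
-20 20 [184.7 196.8] 190.7
0 505 [183.5 197. ] 190.3
20 35 [184.9 196.7] 190.8
```

Emit:
jog_arm(
  plan=[
    [[0,0,0,1,0,40,40],[0,0,0,1,0,70,40],[0,0,0,1,0,80,40],[0,0,0,1,0,80,0],[0,0,0,1,0,80,0],[0,0,0,1,0,80,0],[0,0,0,1,0,80,0],[0,0,0,1,0,80,0]],
  ],
  force=35,
)

```text
t: 11.6
ee_pos: [0.4397, 0.1897, 0.1197]
eef_rot: [[0.999, -0.037, 0.002], [-0.037, -0.999, 0.001], [0.002, -0.001, -1.0]]
ft_force: [-1.0, 0.8, 5.3]
gripper_width: 0.146
gripper_force: 35.0
```

Emit:
jog_arm(
  plan=[
    [[0,0,0,0,0,-20,0],[0,0,0,0,0,-70,0],[0,0,0,0,0,-120,0],[0,0,0,2,50,-120,0],[0,0,0,4,110,-120,0],[0,0,0,6,170,-120,0],[0,0,0,8,230,-120,0],[0,0,0,10,290,-120,0],[0,0,0,12,345,-120,0],[0,0,0,12,374,-120,0]],
  ],
)

```text
t: 12.85
ee_pos: [0.4359, -0.187, 0.2377]
eef_rot: [[0.999, -0.04, -0.001], [-0.04, -0.999, 0.001], [-0.001, -0.001, -1.0]]
ft_force: [-0.1, 0.8, -1.6]
gripper_width: 0.148
gripper_force: 35.0
```

Emit:
jog_arm(
  plan=[
    [[0,0,0,0,0,15,0],[0,0,0,0,0,35,0],[0,0,0,0,0,40,0],[0,0,0,0,0,40,0],[0,0,0,0,0,40,0]],
  ],
)

```text
t: 13.48
ee_pos: [0.4372, -0.1845, 0.1991]
eef_rot: [[0.999, -0.037, 0.001], [-0.037, -0.999, -0.001], [0.001, 0.001, -1.0]]
ft_force: [-0.4, -0.0, -1.4]
gripper_width: 0.149
gripper_force: 35.0
```

```bash
python3 chk.py w6 -35
```

```text
tcp [ 437.2 -184.5  199.1]
board y [-40.8 -34.3 -27.7] x [65.1 73.1] z [161.6 179. ]
board y [-41.  -34.3 -27.6] x [20.5 65.9] z [179.5 188.7]
back [(np.float64(-45.8), np.float64(-22.8))]
front [(np.float64(-47.7), np.float64(-20.6))]
```

View pics/w6.png

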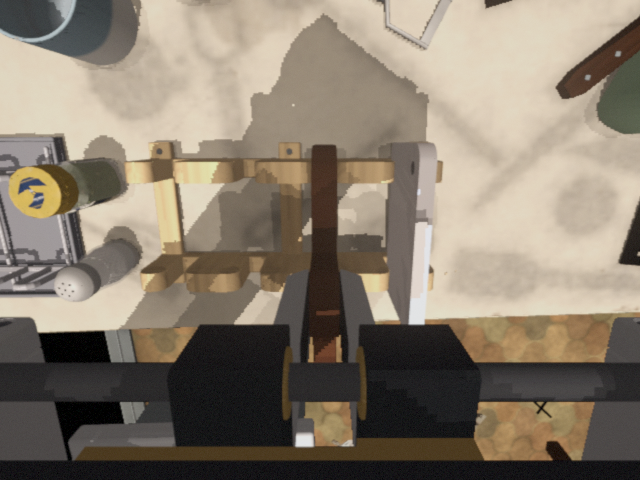

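Paddle is straight and centred over slot 3 (cols 312–337, gap centred at about the same place), so I lower it.

Emit:
jog_arm(
  plan=[
    [[0,0,0,0,0,15,0],[0,0,0,0,0,32,0],[0,0,0,0,0,47,0],[0,0,0,0,0,59,0],[0,0,0,0,0,68,0],[0,0,0,0,0,73,0],[0,0,0,0,0,75,0],[0,0,0,0,0,76,0],[0,0,0,0,0,77,0],[0,0,0,0,0,78,0]],
  ],
)

```text
t: 14.78
ee_pos: [0.4369, -0.1849, 0.1207]
eef_rot: [[0.999, -0.037, 0.0], [-0.037, -0.999, -0.0], [0.0, 0.0, -1.0]]
ft_force: [0.2, 0.2, -1.2]
gripper_width: 0.152
gripper_force: 35.0
```

Emit:
jog_arm(
  plan=[
    [[0,0,0,0,0,1,0],[0,0,0,0,0,2,0],[0,0,0,0,0,2,0]],
  ],
)

```text
t: 15.15
ee_pos: [0.437, -0.1851, 0.12]
eef_rot: [[0.999, -0.037, -0.0], [-0.037, -0.999, -0.0], [-0.0, 0.0, -1.0]]
ft_force: [-4.3, 2.1, 8.6]
gripper_width: 0.145
gripper_force: 35.0
```

Emit:
jog_arm(
  plan=[
    [[0,0,0,0,0,-1,0],[0,0,0,0,0,-1,25],[0,0,0,0,0,-1,40],[0,0,0,0,0,-1,40],[0,0,0,0,0,-1,40],[0,0,0,0,0,-20,40],[0,0,0,0,0,-60,40],[0,0,0,0,0,-110,40],[0,0,0,0,-30,-110,40],[0,0,0,0,-44,-110,40]],
  ],
)

```text
t: 16.4
ee_pos: [0.4385, -0.14, 0.2288]
eef_rot: [[0.999, -0.037, 0.001], [-0.037, -0.999, -0.0], [0.001, 0.0, -1.0]]
ft_force: [-1.3, 0.3, -0.3]
gripper_width: 0.426
gripper_force: 0.0
```

Emit:
jog_arm(
  plan=[
    [[0,0,0,0,-60,0,40],[0,0,0,0,-120,0,40],[0,0,0,0,-180,0,40],[0,0,0,0,-240,0,40],[0,0,0,0,-300,0,40],[0,0,0,0,-360,0,40],[0,0,0,0,-390,0,40],[0,0,0,0,-400,10,40],[0,0,0,0,-400,30,40],[0,0,0,0,-400,30,40]],
  ],
)

```text
t: 17.65
ee_pos: [0.4518, 0.2576, 0.1956]
eef_rot: [[0.999, -0.038, -0.005], [-0.038, -0.999, -0.002], [-0.005, 0.002, -1.0]]
ft_force: [-0.6, 0.0, 1.0]
gripper_width: 0.426
gripper_force: 0.0
```

```bash
python3 dr.py w7 454 258 144
```

```text
[451.8 257.6 195.6]
4995 [[373.8, 251.1, 140.9], [466.8, 259.5, 144.0], [537.4, 268.1, 145.6]] ((454.8916320800781, 259.90118408203125), (13.98560619354248, 170.3748016357422), 88.14647674560547)
-20 444 [253.7 267.1] 260.4
0 470 [253.1 266.5] 259.8
20 502 [252.4 265.8] 259.1
40 543 [251.8 265.1] 258.5
60 572 [251.2 264.6] 257.9
```

View pics/w7.png

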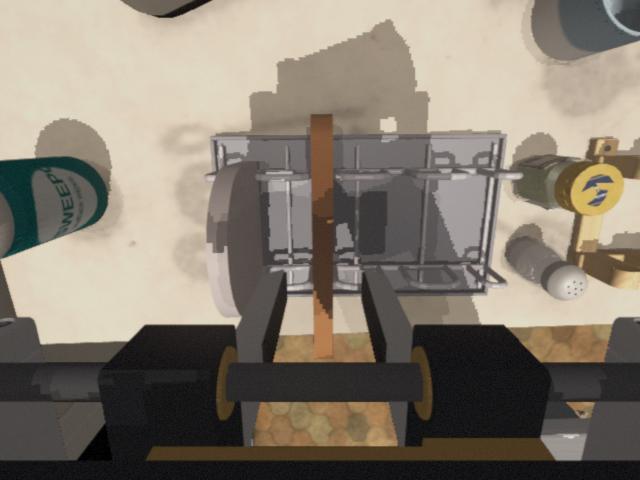

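The bread board lies between the open fingers (cols 311–332), marble well clear at the left. Descend and grip.

Emit:
jog_arm(
  plan=[
    [[0,0,0,1,-2,40,40],[0,0,0,1,-2,72,40],[0,0,0,1,-2,82,40],[0,0,0,1,-2,82,0],[0,0,0,1,-2,82,0],[0,0,0,1,-2,82,0],[0,0,0,1,-2,82,0],[0,0,0,1,-2,82,0]],
  ],
  force=40,
)

```text
t: 18.7
ee_pos: [0.4554, 0.2611, 0.1178]
eef_rot: [[0.999, -0.037, 0.002], [-0.037, -0.999, 0.0], [0.002, -0.0, -1.0]]
ft_force: [0.2, -2.2, 6.3]
gripper_width: 0.146
gripper_force: 39.8
```

Emit:
jog_arm(
  plan=[
    [[0,0,0,0,0,-20,0],[0,0,0,0,0,-70,0],[0,0,0,0,0,-120,0],[0,0,0,0,50,-120,0],[0,0,0,0,110,-120,0],[0,0,0,0,170,-120,0],[0,0,0,0,230,-120,0],[0,0,0,-1,290,-120,0],[0,0,0,-1,350,-120,0],[0,0,0,-1,376,-120,0]],
  ],
)

```text
t: 19.95
ee_pos: [0.4385, -0.117, 0.2357]
eef_rot: [[0.999, -0.041, -0.001], [-0.041, -0.999, 0.001], [-0.001, -0.001, -1.0]]
ft_force: [0.8, 0.2, -1.6]
gripper_width: 0.146
gripper_force: 39.9
```

Emit:
jog_arm(
  plan=[
    [[0,0,0,0,0,15,0],[0,0,0,0,0,35,0],[0,0,0,0,0,40,0],[0,0,0,0,0,40,0],[0,0,0,0,0,40,0]],
  ],
)

```text
t: 20.58
ee_pos: [0.4398, -0.1145, 0.1971]
eef_rot: [[0.999, -0.037, 0.001], [-0.037, -0.999, -0.0], [0.001, 0.0, -1.0]]
ft_force: [0.6, 0.4, -1.9]
gripper_width: 0.149
gripper_force: 39.9
```

```bash
python3 chk.py w8 35
```

```text
tcp [ 439.8 -114.5  197.1]
board y [29.3 36.  42.5] x [23.6 88.1] z [211.5 222.1]
back [(np.float64(21.9), np.float64(50.4))]
front [(np.float64(14.8), np.float64(21.4)), (np.float64(21.5), np.float64(57.8))]
```

View pics/w8.png

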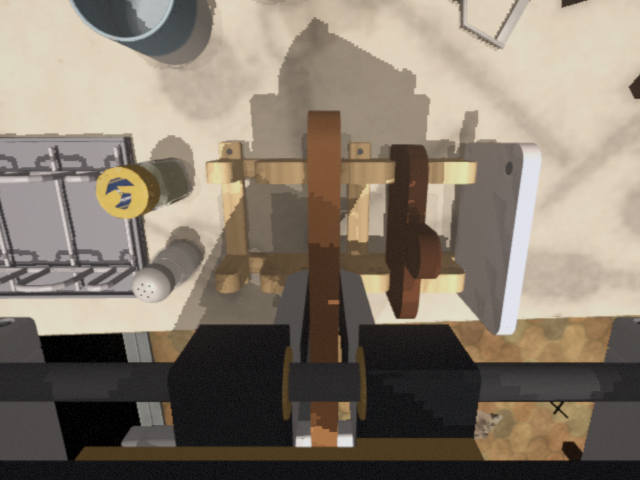

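Bread is centred over slot 2 (y 36.0 against 36.1 for the slot in the same camera); paddle and plastic stand well. Lower.

Emit:
jog_arm(
  plan=[
    [[0,0,0,0,0,15,0],[0,0,0,0,0,32,0],[0,0,0,0,0,47,0],[0,0,0,0,0,59,0],[0,0,0,0,0,68,0],[0,0,0,0,0,73,0],[0,0,0,0,0,75,0],[0,0,0,0,0,76,0],[0,0,0,0,0,77,0],[0,0,0,0,0,78,0]],
  ],
)

```text
t: 21.88
ee_pos: [0.4395, -0.1149, 0.1187]
eef_rot: [[0.999, -0.037, 0.0], [-0.037, -0.999, -0.0], [0.001, 0.0, -1.0]]
ft_force: [-0.7, -0.3, -2.1]
gripper_width: 0.147
gripper_force: 39.9
```

Emit:
jog_arm(
  plan=[
    [[0,0,0,0,0,1,0],[0,0,0,0,0,2,0],[0,0,0,0,0,2,0]],
  ],
)

```text
t: 22.25
ee_pos: [0.4396, -0.1151, 0.1181]
eef_rot: [[0.999, -0.037, -0.0], [-0.037, -0.999, -0.0], [-0.0, 0.0, -1.0]]
ft_force: [-5.8, 1.9, 8.8]
gripper_width: 0.15
gripper_force: 40.0
```

Emit:
jog_arm(
  plan=[
    [[0,0,0,0,0,-1,0],[0,0,0,0,0,-1,25],[0,0,0,0,0,-1,40],[0,0,0,0,0,-1,40],[0,0,0,0,0,-1,40],[0,0,0,0,0,-20,40],[0,0,0,0,0,-60,40],[0,0,0,0,0,-110,40],[0,0,0,0,-30,-110,40],[0,0,0,0,-44,-110,40]],
  ],
)

```text
t: 23.5
ee_pos: [0.4411, -0.07, 0.2267]
eef_rot: [[0.999, -0.037, 0.001], [-0.037, -0.999, -0.0], [0.001, 0.0, -1.0]]
ft_force: [0.3, -0.1, -0.2]
gripper_width: 0.422
gripper_force: 0.0
```

Emit:
jog_arm(
  plan=[
    [[0,0,0,-1,-60,0,40],[0,0,0,-2,-120,0,40],[0,0,0,-3,-180,0,40],[0,0,0,-4,-240,0,40],[0,0,0,-5,-300,0,40],[0,0,0,-6,-360,0,40],[0,0,0,-7,-390,0,40],[0,0,0,-7,-400,10,40],[0,0,0,-7,-400,30,40],[0,0,0,-7,-400,30,40]],
  ],
)

```text
t: 24.75
ee_pos: [0.4474, 0.3272, 0.1931]
eef_rot: [[0.999, -0.039, -0.005], [-0.039, -0.999, -0.003], [-0.005, 0.003, -1.0]]
ft_force: [-0.1, -0.5, 0.2]
gripper_width: 0.43
gripper_force: 0.0
```

```bash
python3 dr.py w9 449 328 148
```

```text
[447.4 327.2 193.1]
1587 [[422.8, 322.9, 144.1], [451.4, 330.1, 148.4], [474.7, 337.2, 150.8]] ((449.10980224609375, 330.1954345703125), (13.817543983459473, 55.51560974121094), 88.0708999633789)
-20 361 [324.  337.3] 330.7
0 493 [323.5 336.5] 330.0
20 485 [322.8 336.2] 329.5
```

View pics/w9.png

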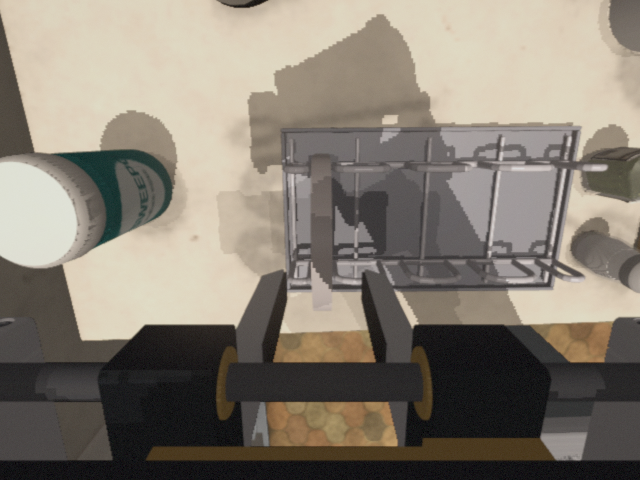

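Marble stands between the fingers (cols 310–332), measured at (449.1, 329.8). Descend and grip.

Emit:
jog_arm(
  plan=[
    [[0,0,0,-1,-2,40,40],[0,0,0,-1,-2,68,40],[0,0,0,-1,-2,78,40],[0,0,0,-1,-2,78,0],[0,0,0,-1,-2,78,0],[0,0,0,-1,-2,78,0],[0,0,0,-1,-2,78,0],[0,0,0,-1,-2,78,0]],
  ],
  force=50,
)

```text
t: 25.8
ee_pos: [0.4489, 0.3312, 0.1198]
eef_rot: [[0.999, -0.037, 0.002], [-0.037, -0.999, -0.0], [0.002, 0.0, -1.0]]
ft_force: [-0.4, -2.2, 6.3]
gripper_width: 0.148
gripper_force: 49.9
```

Emit:
jog_arm(
  plan=[
    [[0,0,0,0,0,-20,0],[0,0,0,0,0,-70,0],[0,0,0,0,0,-120,0],[0,0,0,1,50,-120,0],[0,0,0,2,110,-120,0],[0,0,0,3,170,-120,0],[0,0,0,4,230,-120,0],[0,0,0,5,290,-120,0],[0,0,0,7,350,-120,0],[0,0,0,7,376,-120,0]],
  ],
)

```text
t: 27.05
ee_pos: [0.44, -0.0468, 0.237]
eef_rot: [[0.999, -0.041, -0.002], [-0.041, -0.999, 0.001], [-0.002, -0.001, -1.0]]
ft_force: [0.0, 0.0, -4.7]
gripper_width: 0.149
gripper_force: 50.0
```

Emit:
jog_arm(
  plan=[
    [[0,0,0,0,0,15,0],[0,0,0,0,0,35,0],[0,0,0,0,0,40,0],[0,0,0,0,0,40,0],[0,0,0,0,0,40,0]],
  ],
)

```text
t: 27.68
ee_pos: [0.4414, -0.0444, 0.199]
eef_rot: [[0.999, -0.037, 0.001], [-0.037, -0.999, -0.0], [0.001, 0.0, -1.0]]
ft_force: [-0.6, -0.5, -4.0]
gripper_width: 0.148
gripper_force: 50.0
```

```bash
python3 chk.py w10 105
```

```text
tcp [441.4 -44.4 199. ]
board y [ 99.2 106.1 112.3] x [59.6 61. ] z [109.  178.9]
board y [ 99.2 106.1 112.4] x [22.6 59.3] z [180.6 223.9]
back [(np.float64(96.0), np.float64(114.9))]
front [(np.float64(91.7), np.float64(121.4))]
```

View pics/w10.png

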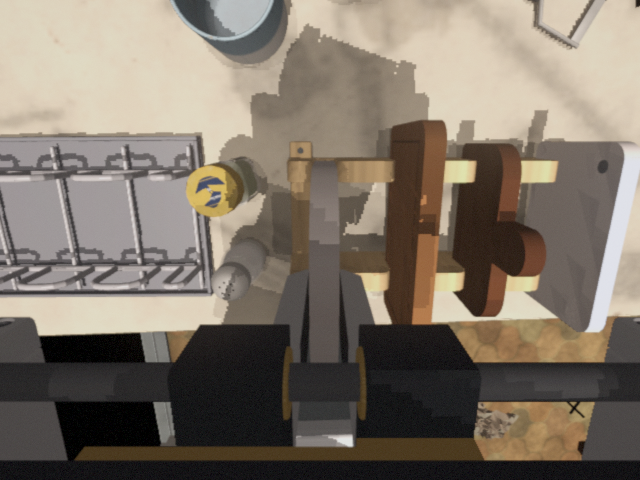

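Marble is centred over slot 1 (y 106.1 against 105.6 in this camera), so I lower it.

Emit:
jog_arm(
  plan=[
    [[0,0,0,0,0,15,0],[0,0,0,0,0,32,0],[0,0,0,0,0,47,0],[0,0,0,0,0,59,0],[0,0,0,0,0,68,0],[0,0,0,0,0,73,0],[0,0,0,0,0,75,0],[0,0,0,0,0,76,0],[0,0,0,0,0,77,0],[0,0,0,0,0,78,0]],
  ],
)

```text
t: 28.98
ee_pos: [0.4412, -0.0449, 0.1207]
eef_rot: [[0.999, -0.037, 0.001], [-0.037, -0.999, -0.0], [0.001, 0.0, -1.0]]
ft_force: [0.2, 0.2, -5.5]
gripper_width: 0.142
gripper_force: 50.0
```

Emit:
jog_arm(
  plan=[
    [[0,0,0,0,0,1,0],[0,0,0,0,0,2,0],[0,0,0,0,0,2,0]],
  ],
)

```text
t: 29.35
ee_pos: [0.4413, -0.045, 0.1201]
eef_rot: [[0.999, -0.037, -0.0], [-0.037, -0.999, -0.0], [-0.0, 0.0, -1.0]]
ft_force: [-5.9, 1.1, 6.8]
gripper_width: 0.141
gripper_force: 50.0
```

Seated. Release, rise and move towards the drainer to look back.

Emit:
jog_arm(
  plan=[
    [[0,0,0,0,0,-1,0],[0,0,0,0,0,-1,25],[0,0,0,0,0,-1,40],[0,0,0,0,0,-1,40],[0,0,0,0,0,-1,40],[0,0,0,0,0,-20,40],[0,0,0,0,0,-60,40],[0,0,0,0,0,-120,40],[0,0,0,0,0,-180,40],[0,0,0,0,0,-180,40]],
  ],
)

```text
t: 30.6
ee_pos: [0.4435, -0.0457, 0.3043]
eef_rot: [[0.999, -0.037, 0.01], [-0.037, -0.999, -0.004], [0.011, 0.003, -1.0]]
ft_force: [0.1, 0.5, -0.3]
gripper_width: 0.426
gripper_force: 0.0
```

Emit:
jog_arm(
  plan=[
    [[0,0,0,0,50,0,40],[0,0,0,0,105,0,40],[0,0,0,0,105,0,40],[0,0,0,0,105,0,40],[0,0,0,0,105,0,40]],
  ],
)

```text
t: 31.22
ee_pos: [0.4371, -0.1486, 0.298]
eef_rot: [[0.999, -0.036, -0.0], [-0.036, -0.999, 0.0], [-0.0, -0.0, -1.0]]
ft_force: [0.3, -0.9, 0.3]
gripper_width: 0.424
gripper_force: 0.0
```

```bash
python3 - <<'E'
from h import *
P=cloud(snap('wrist','w11')).reshape(-1,3)*1000
a=np.radians(-2.1); R=np.array([[np.cos(a),-np.sin(a)],[np.sin(a),np.cos(a)]])
L=np.c_[(P[:,:2]-[438.4,-149.0])@R,P[:,2]]
for n,y,t in(('plastic',-105,128),('paddle',-35,108),('bread',35,144),('marble',105,150)):
    b=L[(abs(L[:,1]-y)<25)&(abs(L[:,2]-t)<5)&(abs(L[:,0])<95)]
    print(n,len(b),np.percentile(b,[1,50,99],axis=0).round(1).tolist())
    f=L[(abs(L[:,1]-y)<25)&(L[:,2]>85)&(abs(L[:,0]-50)<12)]; z=f[:,2]
    print('  base/top y:',[np.percentile(f[(z>q)&(z<q+12),1],[2,50,98]).round(1).tolist() for q in(85,t-12) if ((z>q)&(z<q+12)).sum()>5])
E
```

```text
plastic 1880 [[-69.8, -111.6, 123.2], [5.7, -105.0, 128.0], [69.9, -99.4, 129.7]]
  base/top y: [[-100.0, -99.6, -99.3], [-111.6, -102.3, -99.3]]
paddle 1129 [[-64.7, -41.6, 103.3], [21.6, -34.3, 107.8], [61.7, -27.7, 111.9]]
  base/top y: [[-27.8, -27.7, -27.6], [-41.4, -34.2, -27.7]]
bread 2526 [[-83.0, 28.1, 139.7], [11.0, 34.7, 144.0], [83.1, 42.0, 145.8]]
  base/top y: [[28.1, 28.2, 28.3], [28.1, 35.2, 42.0]]
marble 785 [[-24.6, 98.1, 145.1], [0.4, 104.8, 148.5], [23.1, 112.4, 151.2]]
  base/top y: [[98.0, 98.4, 109.6]]
```

View pics/w11.png

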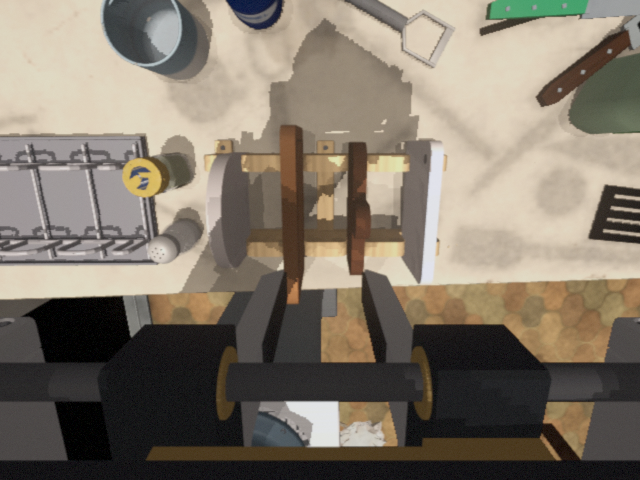

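The picture shows all four boards upright and centred in the rack, in the order marble (col 225), bread (291), paddle (357), plastic (425). Their tops are at the right heights. The jar, shaker and mug are in place.

```bash
python3 -c "
from plant import arm
print(arm.job_done())"
```

```text
the job is handed in; nothing more can be done
None
```

All four boards are in the rack in their old order, left to right marble, bread, paddle, plastic; each is upright, seated, centred and let go, the jar, shaker and mug are untouched in the last picture (the can was outside it), and the job was handed in at about 31 s.

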